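Close the digestion vessel: seat its lid and hold the cover for bolting

TASK

The white lid is only sitting loosely in the mouth of the digestion vessel: press it straight down until it is fully home and level on the rim. Then pick up the steel cover (its hub makes a good handle), bring it over the vessel and hold it level about a centimetre above the lid, turned so that its four holes line up with the four threaded holes in the flange, so that I can start the bolts; do not let the cover touch the lid or the vessel. Finish while still holding the cover there, quite still, and leave the tray, the rack and the bottle where they are.

Things in the scene. Friction and masses are not known exactly. Their poses are not given: they have to be found in the camera images.
- vessel: small stainless steel pressure digestion vessel, fixed upright in a round grey bench socket (132 mm across, 12 mm high); a 108 mm round bolting flange at its top has its face 85 mm above the bench with four threaded holes 90 degrees apart. A white liner (bore 50 mm, 66 mm across the rim) stands in it; its rim is 88 mm above the bench. Origin: on the vessel's axis at bench level, z up. It does not move
- liner_rim (a point): centre of the white liner's mouth, level with its rim (88 mm above the bench, 3 mm above the flange face), axes as the vessel's
- lid: loose white lid of the liner: a flat disc 66 mm across and 8 mm thick with a 49 mm plug, 12 mm long with a tapered foot, below it. Origin: centre of the disc's underside, so the flat top is 8 mm above it. At the start it only sits with its plug on the sealing ring, about 5 mm proud of the rim; a straight push of about 6 to 12 N in the middle of the top slides it down until the disc lies on the rim (origin at liner_rim), a firm stop, and there it stays
- cover: loose round steel cover lying on the bench, 108 mm across, 8 mm thick, 0.55 to 0.7 kg, with four 13 mm through holes 90 degrees apart and, in the middle of its top, a hexagonal hub 30 mm across the flats that rises 32 mm above the plate (its top 40 mm above the underside). Opposite flats face along the cover's x axis (and at 60 and 120 degrees from it). Origin: centre of the underside, z up through the hub
- hole0 (a point): one of the cover's four through holes (13 mm across): its centre at the cover's underside, 42 mm from the cover's axis, at 45 degrees from the cover's x axis
- hole1 (a point): one of the cover's four through holes (13 mm across): its centre at the cover's underside, 42 mm from the cover's axis, at 135 degrees from the cover's x axis
- hole2 (a point): one of the cover's four through holes (13 mm across): its centre at the cover's underside, 42 mm from the cover's axis, at 225 degrees from the cover's x axis
- hole3 (a point): one of the cover's four through holes (13 mm across): its centre at the cover's underside, 42 mm from the cover's axis, at 315 degrees from the cover's x axis
- thread0 (a point): one of the four threaded holes (7 mm bore, for 8 mm bolts) in the top face of the vessel's flange: its centre at the face, 42 mm from the vessel's axis, at 45 degrees from the vessel's x axis, 85 mm above the bench
- thread1 (a point): one of the four threaded holes (7 mm bore, for 8 mm bolts) in the top face of the vessel's flange: its centre at the face, 42 mm from the vessel's axis, at 135 degrees from the vessel's x axis, 85 mm above the bench
- thread2 (a point): one of the four threaded holes (7 mm bore, for 8 mm bolts) in the top face of the vessel's flange: its centre at the face, 42 mm from the vessel's axis, at 225 degrees from the vessel's x axis, 85 mm above the bench
- thread3 (a point): one of the four threaded holes (7 mm bore, for 8 mm bolts) in the top face of the vessel's flange: its centre at the face, 42 mm from the vessel's axis, at 315 degrees from the vessel's x axis, 85 mm above the bench
- bolt_tray: small open steel tray with the four bolts in it, 90 by 70 by 16 mm, loose on the bench, to be left alone. Origin: centre of its underside
- tube_rack: grey rack of small capped tubes, 130 by 70 by 50 mm high, loose on the bench, to be left alone. Origin: centre of its underside
- reagent: amber reagent bottle, 58 mm across, 115 mm high, loose on the bench, to be left alone. Origin: centre of its underside
- centrifuge: white mini centrifuge with a black rotor and its clear blue domed lid up, about 160 mm across and 200 mm high, heavy, fixed to the bench at the left side. Origin: centre of its underside

How it is judged:
By the outcome, as a careful person would: the job done as asked, in the order asked, and still so for the second after the job is handed in, while the arm keeps its last pose, push and grip.
It also fails if it takes over 58 s, if anything falls off the work surface, if the arm or the gripper's body presses on something with over 40 N, if the wrist force passes 120 N, or if a joint passes its speed limit or range.

ROBOT

A 6-joint arm with a two-finger parallel gripper is mounted at the origin on the work surface. World frame = base frame: x ahead of the robot, y to its left, z up, the work surface at z = 0. Lengths are in mm, angles in rad, forces in N, time in s.
With the tool pointing down it reaches from about 325 to 925 mm from the base axis. Payload 3.1 kg.
Tool frame: the origin (TCP) lies between the finger pads; the fingertips stand 11 mm ahead of it and the grasp point (between the pads) lies 8 mm behind it; z points along the fingers, y is the line along which they close (so a half turn about z gives the same grasp; the last joint's range is limited). The gripper opens to 85 mm and grips with 20 to 120 N. Pads are 22 mm wide; open, the fingers measure 114 mm over their backs; the gripper's body (76 mm by 85 mm) begins 54 mm behind the grasp point. The pads swing forward as they close: fully open they stand 13 mm farther back than shut.
Start: joints at [1.206, 0.217, 1.613, -0, 1.311, -0.112], TCP at [156.303, 605.152, 242.3] pointing down, gripper open.
Joint ranges: [-2.75, 2.75], [-0.78, 2.1], [0.31, 2.55], [-1.13, 4.27], [0.13, 2.63], [-2.58, 2.58]. Speed limits (rad/s): [2.79, 2.79, 3.14, 3.14, 3.14, 3.14].

INTERFACE

Orientations are given as a rotation vector (axis times angle).
In Python, from workcell import arm, viewer gives the robot as it stands.
- The arm moves only by the tool step_arm, never from a script. Its argument "steps" is a list of rows, each a list of 4 numbers: the shift along the tool's x, y, z in units of 0.6 m (1.0 is 0.6 m), then the turn about the tool's z in units of 90 degrees (1.0 is 90 degrees). In form: [[tx, ty, tz, turn], ...]. A call has 1 to 8 rows; each row shifts and turns the commanded pose from where the row before left it, along the tool's axes as they then stand; what a row does not reach is not made up. A row lasts 1/10 s, in which the tool goes at most 50 mm and 8.59 degrees, less where a joint would pass 70% of its speed; a pose out of reach is approached as far as the arm can. A call with a number of a shift or a turn outside -1 to 1 is refused whole. A call with a gripper value outside its range is refused whole. "fingers" is the closure, from -1 (fully open) to 1 (shut), set as the call begins (left out, the last holds). The fingers move at their own pace and stop on an object; "squeeze" is the grip in N (left out, the last holds). Time passes only in rows, so rows that do not move let the fingers close. It gives the time, the measured TCP pose, the force, the opening and the grip force at its end, in the units of the state.
- arm.get_obs(): the state, without advancing time (a new reading comes with each control period).
- viewer.get_image(name): name is "scene" or "side" or "wrist"; returns a dict with "img" (420x560x3 uint8, blue, green, red), "camera_matrix" (3x3 intrinsics, pixels), "k1" (the pictures are not rectified: a ray, as slopes to the right and down, at radius r is drawn at 1 + k1 r^2 times it, then the intrinsics apply), "R" (3x3) and "t" (3): a world point X has camera coordinates R X + t. Camera axes: x right, y down, z forward; pixel columns grow to the right and rows downward; lengths in mm; the calibration is good to about 2 mm. A picture is of the moment at which its call begins. There is no depth.
- arm.close_job(): hands the job in; it is judged then, once.
Trained networks look in a picture, given as the dict that the camera call returned (one of the last four; its "shot" number tells which), for a name from the list of things; names that differ only in an ending like _2 or _b are one class to them, and where a whole thing is asked for, a point or a joint stands for the part that bears it (a point fixed in the world has none). Each returns a list of dicts, best first, with "conf" (0 to 1); they miss things now and then, are a little off and sometimes report something else, mostly with a low value. They report only what shows in the picture. A call takes as long as a camera call.
- viewer.spot_in(picture, label): "point" ([x, y, z] in mm, in world coordinates, good to about 4 mm: the middle of the surface that is visible of it).
The state is a dict: "clock": time; "qpos": joint angles; "qvel": joint speeds; "joint_torque": joint torques, N m; "position": TCP position; "tcp_rot": TCP orientation; "force": force on the tool from outside, world axes, zero at the start; "torque": the same for the moment, N m; "opening": finger opening in mm; "grip_force": force on a finger pad.
Only numpy, scipy, OpenCV 4.12 (cv2) and the standard library are available. Lean on these libraries where they do the work, as an engineer would, in place of code of your own. Each camera call takes 0.05 s, during which the arm holds its last target. There are 200 camera calls.

## Working session

There is one attempt and no reset: what is moved stays moved. The work goes in short steps, Python scripts to look and compute and a tool call to move; the robot and the scene stay as the last step left them, time stands still between calls to the robot, and variables do not carry over. Pictures are saved under pics/ and viewed, at most 10 in all, crops included, and the job is handed in when it is done.

Besides the shell and the picture viewer there is one more tool, called after "Emit:" by a JSON object that holds its "api" and its "payload". step_arm: Moves the arm, as the interface text tells. Its arguments: {"type":"object","properties":{"steps":{"type":"array"},"fingers":{"type":"number"},"squeeze":{"type":"number"}},"required":["steps"]}

```bash
mkdir -p pics; cat > h.py <<'E'
import numpy as np, cv2
from workcell import arm, viewer
from scipy.spatial.transform import Rotation as Ro
def proj(p,X):
    c=np.asarray(X,float).reshape(-1,3)@np.array(p["R"]).T+np.array(p["t"]); s=c[:,:2]/c[:,2:]
    s=s*(1+p["k1"]*(s**2).sum(1,keepdims=True)); K=np.array(p["camera_matrix"])
    return s@K[:2,:2].T+K[:2,2]
def back(p,uv,z):
    K=np.array(p["camera_matrix"]); d=(np.asarray(uv,float).reshape(-1,2)-K[:2,2])@np.linalg.inv(K[:2,:2]).T
    s=d.copy()
    for _ in range(20): s=d/(1+p["k1"]*(s**2).sum(1,keepdims=True))
    R=np.array(p["R"]); o=-R.T@np.array(p["t"]); r=np.c_[s,np.ones(len(s))]@R
    return o+r*((z-o[2])/r[:,2])[:,None]
E
python3 - <<'E'
from h import *
o=arm.get_obs(); print(o["position"],o["tcp_rot"],o["opening"],o["clock"])
ims=[]
for n in ["scene","side","wrist"]:
    p=viewer.get_image(n); cv2.imwrite(f"pics/a_{n}.png",p["img"])
    for l in ["vessel","lid","cover","hole0","thread0","bolt_tray","tube_rack","reagent"]:
        print(n,l,[(np.round(d["point"]).tolist(),round(d["conf"],2)) for d in viewer.spot_in(p,l)[:4]])
E
```

```text
[156.01542788 604.39433473 240.95086252] [-0.39594855 -3.11597376  0.00371601] 85.44672933837437 0.0
scene vessel [([533.0, 179.0, 34.0], 0.81)]
scene lid []
scene cover [([595.0, -177.0, 8.0], 0.57)]
scene hole0 [([594.0, -174.0, 11.0], 0.55)]
scene thread0 [([530.0, 177.0, 33.0], 0.69), ([570.0, 449.0, 117.0], 0.64)]
scene bolt_tray [([593.0, -172.0, 10.0], 0.42)]
scene tube_rack [([704.0, 10.0, 43.0], 0.73)]
scene reagent []
side vessel [([492.0, 159.0, 35.0], 0.73)]
side lid [([492.0, 187.0, 104.0], 0.75)]
side cover [([573.0, -184.0, 10.0], 0.79)]
side hole0 [([575.0, -189.0, 11.0], 0.62)]
side thread0 [([486.0, 160.0, 30.0], 0.79)]
side bolt_tray [([433.0, 4.0, 11.0], 0.85)]
side tube_rack [([674.0, -8.0, 44.0], 0.65)]
side reagent [([730.0, 126.0, 63.0], 0.89), ([577.0, -188.0, 8.0], 0.52), ([495.0, 189.0, 102.0], 0.31)]
wrist vessel [([445.0, 234.0, 12.0], 0.86)]
wrist lid []
wrist cover []
wrist hole0 []
wrist thread0 [([442.0, 233.0, 8.0], 0.61)]
wrist bolt_tray []
wrist tube_rack []
wrist reagent []
```

View pics/a_scene.png

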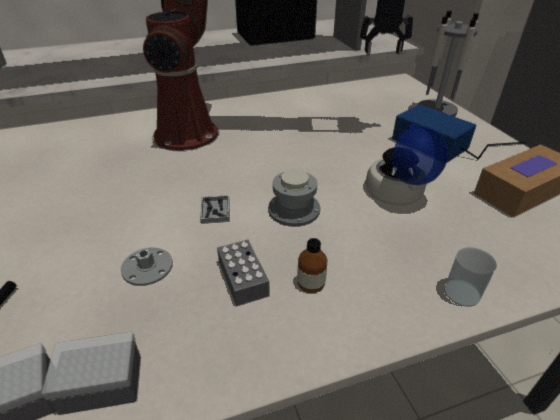

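View pics/a_side.png

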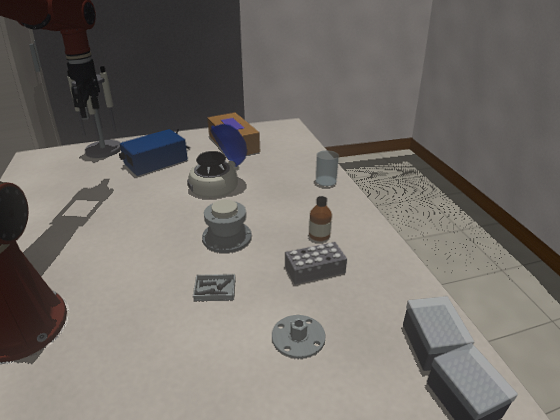

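Scene view: the lid is at about (295,179), the cover hub at (145,255), the tray at (215,208), the rack at (243,270) and the bottle at (313,268). Side view: the lid is at (225,206) and the cover plate at (298,336), with the hub top at (298,321).

```bash
python3 - <<'E'
from h import *
ps=viewer.get_image("scene"); pd=viewer.get_image("side")
print("lid",back(ps,[295,179],101).round(),back(pd,[225,206],101).round())
print("hub",back(ps,[145,254],40).round(),back(pd,[298,321],40).round())
print("plate",back(ps,[147,266],8).round(),back(pd,[298,336],8).round())
print("centrif",back(ps,[395,185],60).round(), "dome",back(ps,[420,125],200).round(),back(pd,[228,125],200).round())
o=arm.get_obs(); R=Ro.from_rotvec(o["tcp_rot"]).as_matrix(); print(R.round(3))
w=viewer.get_image("wrist"); Rw=np.array(w["R"]); c=-Rw.T@w["t"]; print("cam in tool",R.T@(c-o["position"]),"\n",(Rw@R).round(3), w["camera_matrix"],w["k1"])
print("dxy lid", R.T@(np.array([494,186,300])-o["position"]))
E
```

```text
lid [[509. 191. 101.]] [[500. 195. 101.]]
hub [[ 584. -173.   40.]] [[ 581. -168.   40.]]
plate [[ 587. -175.    8.]] [[ 579. -179.    8.]]
centrif [[559. 438.  60.]] dome [[531. 494. 200.]] [[564. 490. 200.]]
[[-0.968  0.25   0.   ]
 [ 0.25   0.968 -0.   ]
 [-0.    -0.    -1.   ]]
cam in tool [  74.91490353   -0.40956611 -131.98891393] 
 [[-0.     1.     0.001]
 [-0.956 -0.    -0.293]
 [-0.293 -0.001  0.956]] [[304.77875708   0.         282.28635849]
 [  0.         304.77875708 210.92537335]
 [  0.           0.           1.        ]] -0.0006193114753276158
dxy lid [-431.78442348 -321.37679066  -57.68500283]
```

Emit:
{"api": "step_arm", "payload": {"steps": [[-0.061,-0.0434,-0.0014,0],[-0.061,-0.0434,-0.0014,0],[-0.061,-0.0434,-0.0014,0],[-0.061,-0.0434,-0.0014,0],[-0.061,-0.0434,-0.0014,0],[-0.061,-0.0434,-0.0014,0],[-0.061,-0.0434,-0.0014,0],[-0.061,-0.0434,-0.0014,0]], "fingers": 1, "squeeze": 60}}

```text
clock: 2.3
position: [388.7, 328.8, 249.4]
tcp_rot: [0.396, 3.116, 0.001]
force: [1.0, 0.3, -0.3]
opening: -0.3
grip_force: 0.0
```

Emit:
{"api": "step_arm", "payload": {"steps": [[-0.061,-0.0434,-0.0014,0],[-0.061,-0.0434,-0.0014,0],[-0.061,-0.0434,-0.0014,0],[-0.061,-0.0434,-0.0014,0],[0,0,0,0],[0,0,0,0]]}}

```text
clock: 2.9
position: [503.8, 192.0, 252.4]
tcp_rot: [-0.4, -3.116, -0.001]
force: [-0.3, 0.7, -0.7]
opening: -0.3
grip_force: 0.0
```

```bash
python3 - <<'E'
from h import *
w=viewer.get_image("wrist"); cv2.imwrite("pics/b.png",w["img"])
for n in ["lid","vessel","thread0"]: print(n,[(np.round(d["point"],1).tolist(),round(d["conf"],2)) for d in viewer.spot_in(w,n)[:4]])
o=arm.get_obs(); print(o["position"],o["tcp_rot"],o["force"],o["opening"],o["clock"]); print(Ro.from_rotvec(o["tcp_rot"]).as_matrix().round(4))
E
```

```text
lid [([492.7, 196.3, 99.4], 0.9), ([470.9, 201.1, 89.9], 0.38)]
vessel [([473.7, 205.9, 85.0], 0.82)]
thread0 [([474.9, 203.3, 86.0], 0.62)]
[502.48077302 193.82295056 252.24562136] [-3.93041740e-01 -3.11634584e+00 -1.42374526e-04] [-0.61818397  0.27356224  0.16819585] -0.04824586567090319 3.1
[[-9.687e-01  2.483e-01 -5.000e-04]
 [ 2.483e-01  9.687e-01  2.000e-04]
 [ 6.000e-04  0.000e+00 -1.000e+00]]
```

View pics/b.png

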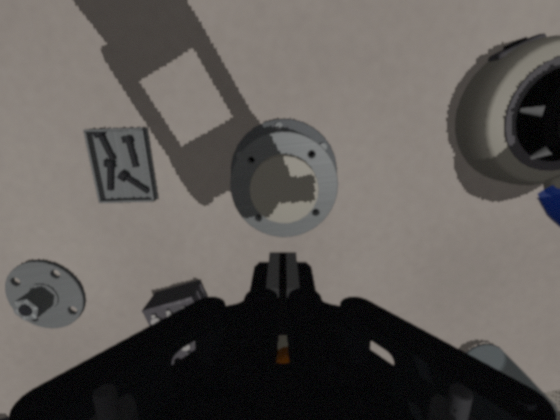

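The wrist view shows the lid near (283,188), ringed by four thread holes near (251,160), (312,154), (316,212) and (258,217). The cover is at (45,293).

```bash
cat >> h.py <<'E'
def blob(img,uv,r=8):
    g=cv2.cvtColor(img,cv2.COLOR_BGR2GRAY).astype(float); u,v=map(int,uv)
    P=g[v-r:v+r+1,u-r:u+r+1]; m=np.clip(np.median(P)-12-P,0,None); m[np.hypot(*np.mgrid[-r:r+1,-r:r+1])>r]=0
    Y,X=np.mgrid[v-r:v+r+1,u-r:u+r+1]; return (X*m).sum()/m.sum(),(Y*m).sum()/m.sum()
def pattern(P):
    c=P.mean(0); d=P-c; a=np.degrees(np.arctan2(d[:,1],d[:,0]))%90; a0=np.degrees(np.angle(np.exp(1j*np.radians(a)*4).mean()))/4
    return c.round(1),np.hypot(d[:,0],d[:,1]).round(1),a.round(1),round(a0,2)
E
python3 - <<'E'
from h import *
w=viewer.get_image("wrist")
uv=[blob(w["img"],q,7) for q in [(251,160),(312,154),(316,212),(258,217)]]; print(np.round(uv,1))
print(pattern(back(w,uv,85)))
for ph in [0]:
    uv=[(15,281),(56,273),(72,310)]; P=back(w,uv,8); print(P.round(1), P[[0,2]].mean(0))
    print([np.linalg.norm(P[i]-P[j]).round(1) for i,j in [(0,1),(1,2),(0,2)]])
E
```

```text
[[249.7 160.8]
 [309.7 155.6]
 [313.7 213.6]
 [256.4 218.1]]
(array([495.1, 195.1,  85. ]), array([41.9, 41.6, 42.1, 41.8]), array([35.3, 35.9, 35.5, 35.6]), np.float64(35.59))
[[ 547.7 -202.4    8. ]
 [ 550.5 -141.4    8. ]
 [ 610.4 -146.4    8. ]] [ 579.03939318 -174.39725923    8.        ]
[np.float64(61.1), np.float64(60.1), np.float64(84.1)]
```

Emit:
{"api": "step_arm", "payload": {"steps": [[0.0135,0,0,0],[0,0,0.07,0],[0,0,0.07,0],[0,0,0.06,0],[0,0,0.02,0],[0,0,0,0],[0,0,0,0]]}}

```text
clock: 3.85
position: [496.6, 195.4, 122.0]
tcp_rot: [0.395, 3.114, 0.002]
force: [1.0, -0.2, -0.1]
opening: -0.0
grip_force: 0.0
```

Emit:
{"api": "step_arm", "payload": {"steps": [[0.001,0,0.007,0],[0,0,0.005,0],[0,0,0.003,0],[0,0,0.003,0],[0,0,0,0],[0,0,0,0]]}}

```text
clock: 4.45
position: [495.8, 195.0, 111.0]
tcp_rot: [0.396, 3.115, 0.001]
force: [-1.1, -1.2, 5.6]
opening: -0.0
grip_force: 2.5
```

Contact at z≈111, as expected; now pressing on.

Emit:
{"api": "step_arm", "payload": {"steps": [[0,0,0.002,0],[0,0,0.002,0],[0,0,0.002,0],[0,0,0.002,0],[0,0,0,0],[0,0,0,0]]}}

```text
clock: 5.05
position: [496.2, 195.2, 107.1]
tcp_rot: [0.396, 3.115, 0.001]
force: [-2.1, 0.4, 8.3]
opening: -0.3
grip_force: 4.3
```

Emit:
{"api": "step_arm", "payload": {"steps": [[0,0,0.002,0],[0,0,0,0],[0,0,0.002,0],[0,0,0,0],[0,0,0,0]]}}

```text
clock: 5.55
position: [496.2, 195.3, 107.0]
tcp_rot: [0.396, 3.115, 0.0]
force: [-8.9, -2.6, 20.4]
opening: -0.0
grip_force: 10.4
```

Emit:
{"api": "step_arm", "payload": {"steps": [[0,0,-0.02,0],[0,0,-0.06,0],[0,0,-0.08,0],[0,0,-0.08,0],[-0.0318,-0.0624,0,0],[-0.0318,-0.0624,0,0],[-0.0318,-0.0624,0,0],[-0.0318,-0.0624,0,0]], "fingers": 1}}

```text
clock: 6.35
position: [531.6, 29.4, 246.9]
tcp_rot: [0.395, 3.115, 0.0]
force: [-0.4, -0.5, 0.0]
opening: 0.3
grip_force: 0.0
```

Emit:
{"api": "step_arm", "payload": {"steps": [[-0.0318,-0.0624,0,0],[-0.0318,-0.0624,0,0],[-0.0318,-0.0624,0,0],[-0.0318,-0.0624,0,0],[-0.0318,-0.0624,0,0],[0,0,0,0],[0,0,0,0],[0,0,0,0]], "fingers": -1}}

```text
clock: 7.15
position: [576.6, -173.4, 246.1]
tcp_rot: [-0.395, -3.116, -0.001]
force: [0.6, 1.0, -0.1]
opening: 85.2
grip_force: 0.0
```

```bash
python3 - <<'E'
from h import *
w=viewer.get_image("wrist"); o=arm.get_obs(); print(o["position"],o["tcp_rot"],o["qpos"],o["clock"])
h=viewer.spot_in(w,"cover"); print(h[:2])
s=viewer.get_image("side"); print(viewer.spot_in(s,"lid")[:2])
c=proj(w,[[579,-174,20]])[0]; print(c); x,y=np.round(c).astype(int); x0=max(x-80,0);y0=max(y-80,0)
A=cv2.resize(w["img"][y0:y0+150,x0:x0+160],None,fx=4,fy=4,interpolation=cv2.INTER_CUBIC); print(x0,y0)
cv2.imwrite("pics/c.png",A)
E
```

```text
[ 576.68644319 -173.05973588  246.23298453] [-3.94215724e-01 -3.11628637e+00 -8.93754436e-04] [-4.08270716e-01  1.65968397e-01  1.66523235e+00  4.29779940e-04
  1.31100250e+00 -1.72751081e+00] 7.2
[{'point': [573.9, -176.4, 9.8], 'conf': 0.65}]
[{'point': [493.5, 188.4, 94.5], 'conf': 0.67}]
[282.85216731 185.15710732]
203 105
```

View pics/c.png

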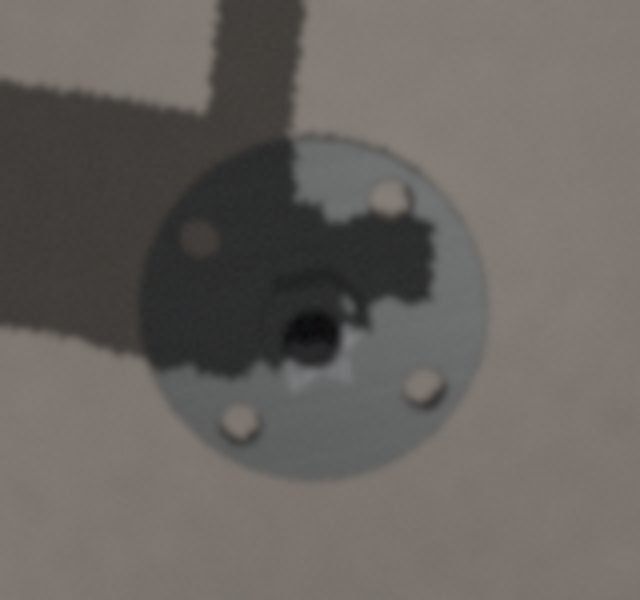

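The wrist crop shows the cover holes at crop px (200,240), (391,197), (425,387) and (240,423), and the bore of the hub near (312,335). A hub edge runs from (285,390) to (352,382). I'll fit the pattern and overlay the hexagon.

```bash
python3 - <<'E'
from h import *
w=viewer.get_image("wrist"); o=arm.get_obs(); R=Ro.from_rotvec(o["tcp_rot"]).as_matrix()
uv=(np.array([(200,240),(391,197),(425,387),(240,423)])+.5)/4-.5+[203,105]
for z in (4,8): print(z,pattern(back(w,uv,z)))
c,_,_,a=pattern(back(w,uv,8)); print("tool y deg",np.degrees(np.arctan2(R[1,1],R[0,1])))
img=cv2.resize(w["img"][140:240,225:335],None,fx=6,fy=6,interpolation=cv2.INTER_CUBIC); img=cv2.convertScaleAbs(img,alpha=2,beta=-40)
B=img.copy()
for off,col in ((45,(0,255,0)),(-45,(0,0,255))):
    t=np.radians(a-off+30+60*np.arange(6))
    H=np.c_[c[0]+17.32*np.cos(t),c[1]+17.32*np.sin(t),np.full(6,40)]
    q=((proj(w,H)-[225,140]+.5)*6-.5).astype(np.int32); cv2.polylines(B,[q],True,col,1)
    t=np.linspace(0,6.3,60)
q=((proj(w,np.c_[c[0]+54*np.cos(t),c[1]+54*np.sin(t),0*t+8])-[225,140]+.5)*6-.5).astype(np.int32); cv2.polylines(B,[q],True,(255,0,0),1)
cv2.imwrite("pics/d.png",B)
E
```

```text
4 (array([ 579.7, -176.1,    4. ]), array([41.9, 43.1, 42.5, 42.8]), array([42.1, 42.6, 41.8, 41.9]), np.float64(42.1))
8 (array([ 578.9, -175.8,    8. ]), array([41.5, 42.6, 42. , 42.4]), array([42.1, 42.6, 41.8, 41.9]), np.float64(42.1))
tool y deg 75.6060816130849
```

View pics/d.png

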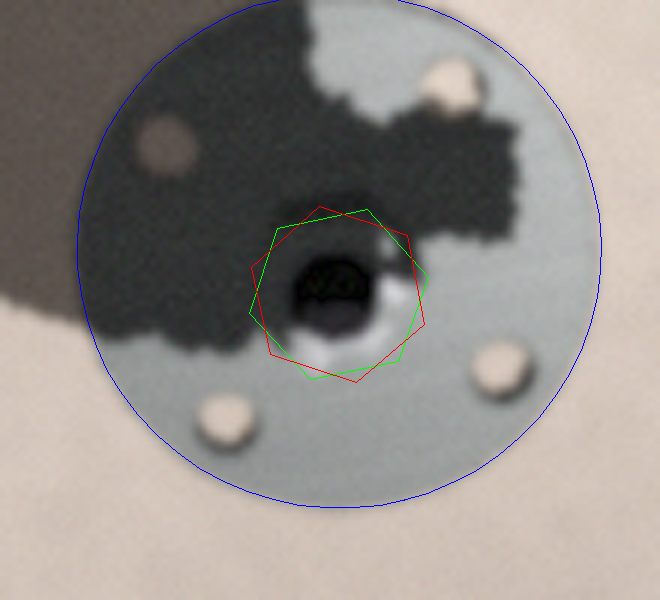

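Emit:
{"api": "step_arm", "payload": {"steps": [[-0.005,-0.0035,0,0],[0,0,0.075,0.0685],[0,0,0.075,0.0685],[0,0,0.075,0.0685],[0,0,0,0],[0,0,0,0]], "fingers": -1}}

```text
clock: 8.0
position: [578.9, -176.8, 111.0]
tcp_rot: [-0.887, -3.012, -0.0]
force: [-0.3, 0.2, 0.3]
opening: 85.4
grip_force: 0.0
```

```bash
python3 - <<'E'
from h import *
w=viewer.get_image("wrist"); o=arm.get_obs(); R=Ro.from_rotvec(o["tcp_rot"]).as_matrix(); print(o["position"],o["clock"])
print("tool y deg",np.degrees(np.arctan2(R[1,1],R[0,1])))
c=[578.9,-175.8]; a=42.1
u,v=proj(w,[[*c,20]])[0].astype(int); x0,y0=u-80,v-60; print(x0,y0)
img=w["img"][y0:y0+130,x0:x0+160]; img=cv2.resize(img,None,fx=5,fy=4.6*5/4.6 if False else 5,interpolation=cv2.INTER_CUBIC)[:600]; B=cv2.convertScaleAbs(img,alpha=2.2,beta=-30)
t=np.radians(a+90*np.arange(4)); H=np.c_[c[0]+42*np.cos(t),c[1]+42*np.sin(t),0*t+8]
for q in ((proj(w,H)-[x0,y0]+.5)*5).astype(int): cv2.circle(B,tuple(map(int,q)),3,(255,0,0),-1)
for off,col in ((45,(0,255,0)),(-45,(0,0,255))):
    t=np.radians(a-off+30+60*np.arange(6))
    H=np.c_[c[0]+17.32*np.cos(t),c[1]+17.32*np.sin(t),np.full(6,40)]
    q=((proj(w,H)-[x0,y0]+.5)*5).astype(np.int32)
    for k in q: cv2.circle(B,tuple(map(int,k)),4,col,-1)
cv2.imwrite("pics/e.png",B)
E
```

```text
[ 580.79774458 -177.57522166  113.37922669] 8.05
tool y deg 57.14113443611632
204 158
```

View pics/e.png

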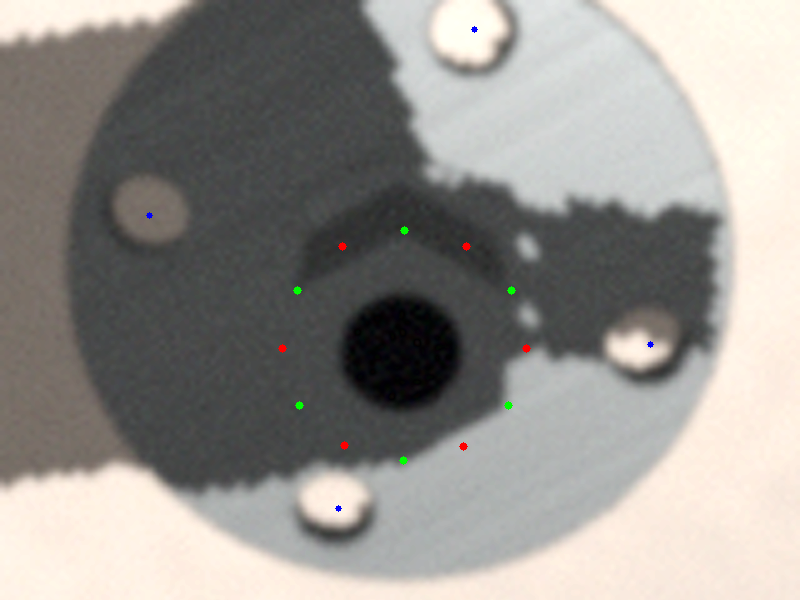

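The close view puts the hub apex at top centre and two flats vertical at left and right (x≈300 and 510). This matches the green hexagon, so the fingers are square to those flats; the hole predictions agree within 1 mm.

Emit:
{"api": "step_arm", "payload": {"steps": [[0.0025,0.001,0.05,0],[0,0,0.05,0],[0,0,0.03,0],[0,0,0,0],[0,0,0,0]]}}

```text
clock: 8.55
position: [580.8, -176.7, 36.4]
tcp_rot: [0.889, 3.008, -0.001]
force: [-0.2, 0.1, 0.4]
opening: 85.5
grip_force: 0.0
```

Emit:
{"api": "step_arm", "payload": {"steps": [[0,0,0.01,0],[0,0,0.01,0],[0,0,0,0],[0,0,0,0]]}}

```text
clock: 8.95
position: [578.3, -175.7, 21.5]
tcp_rot: [-0.892, -3.012, -0.0]
force: [-0.8, 0.0, -0.3]
opening: 85.0
grip_force: 0.0
```

Emit:
{"api": "step_arm", "payload": {"steps": [[0,0,0,0],[0,0,0,0],[0,0,0,0],[0,0,0,0],[0,0,0,0],[0,0,0,0],[0,0,0,0],[0,0,0,0]], "fingers": 1, "squeeze": 90}}

```text
clock: 9.75
position: [578.9, -175.8, 21.8]
tcp_rot: [0.892, 3.011, 0.0]
force: [-0.3, 0.8, 3.5]
opening: 28.1
grip_force: 90.5
```

Emit:
{"api": "step_arm", "payload": {"steps": [[0,0,-0.01,0],[0,0,-0.03,0],[0,0,-0.05,0],[0,0,-0.07,0],[0,0,-0.06,0],[0,0,-0.03,0],[0,0,0,0],[0,0,0,0]]}}

```text
clock: 10.55
position: [576.8, -175.2, 169.4]
tcp_rot: [-0.891, -3.009, -0.0]
force: [0.6, 0.1, -6.4]
opening: 28.5
grip_force: 89.7
```

```bash
python3 - <<'E'
from h import *
ps=[]
for _ in range(6):
    w=viewer.get_image("wrist"); o=arm.get_obs(); ps.append(o["position"])
R=Ro.from_rotvec(o["tcp_rot"]).as_matrix(); m=np.mean(ps,0); print(m,o["force"],o["torque"],o["clock"],o["qpos"])
yd=np.degrees(np.arctan2(R[1,1],R[0,1])); print("tool y deg",yd)
D=np.array([495.1,195.1,0])-m; print("tool shift to vessel",R.T@[D[0],D[1],0])
print("bench under",proj(w,[[m[0],m[1],m[2]-21.8]]))
cv2.imwrite("pics/f.png",w["img"])
E
```

```text
[ 576.46680449 -174.98914355  168.40959164] [ 0.16760595  0.10957998 -5.9861078 ] [ 0.01530904 -0.0094249   0.03581527] 10.85 [-4.11059580e-01  2.44157990e-01  1.72428125e+00 -9.06773229e-05
  1.17666947e+00 -1.40626538e+00]
tool y deg 57.02316068304478
tool shift to vessel [269.69635951 266.1763182    0.75653024]
bench under [[283.26813291 257.63578594]]
```

View pics/f.png

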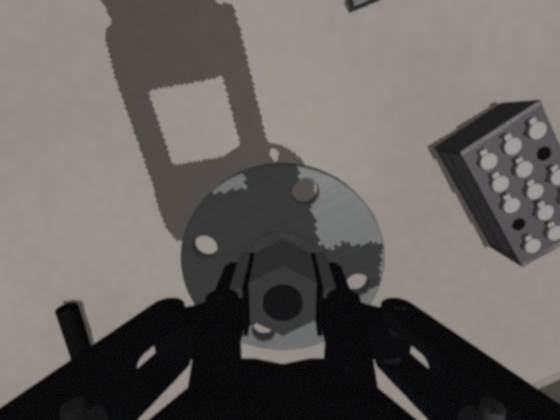

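The cover hangs in the grip at around (283,258), with holes at (206,244), (305,189) and (356,283). The rack is clear at (510,180). I'll carry the cover across at this height, with its underside at about 146 mm.

Emit:
{"api": "step_arm", "payload": {"steps": [[0.015,0.015,0,0],[0.032,0.0317,0,0],[0.034,0.0334,0,0],[0.034,0.0334,0,0],[0.034,0.0334,0,0],[0.034,0.0334,0,0],[0.034,0.0334,0,0],[0.034,0.0334,0,0]]}}

```text
clock: 11.65
position: [531.9, 32.6, 171.4]
tcp_rot: [-0.891, -3.012, -0.001]
force: [0.1, -0.4, -5.9]
opening: 29.0
grip_force: 89.7
```

Emit:
{"api": "step_arm", "payload": {"steps": [[0.034,0.0334,0,0],[0.034,0.0334,0,0],[0.034,0.0334,0,0],[0.034,0.0334,0,0.02],[0.032,0.0317,0,0.03],[0.015,0.015,0,0.0217],[0,0,0,0],[0,0,0,0]]}}

```text
clock: 12.45
position: [500.8, 181.8, 171.3]
tcp_rot: [-1.057, -2.958, 0.001]
force: [0.7, -0.3, -6.0]
opening: 28.5
grip_force: 89.7
```

```bash
python3 - <<'E'
from h import *
ps=[];rs=[]
for _ in range(8):
    w=viewer.get_image("wrist"); o=arm.get_obs(); ps.append(o["position"]); rs.append(Ro.from_rotvec(o["tcp_rot"]))
R=Ro.concatenate(rs).mean().as_matrix(); m=np.mean(ps,0); print(m,np.std(ps,0),o["clock"],o["force"]); print(R.round(4),"tool y deg",np.degrees(np.arctan2(R[1,1],R[0,1])))
# holes in hand, seen in picture f/this one (same in the camera): top of the plate 13.8 mm below TCP
s=viewer.get_image("side"); sc=viewer.get_image("scene")
from numpy import hstack
for p in (w,): 
    uv=[(206,244),(305,189),(356,283)]; P=back(p,uv,m[2]-13.8); 
    print(P.round(1),[np.linalg.norm(P[i]-P[j]).round(1) for i,j in [(0,1),(1,2),(0,2)]], "c",P[[0,2]].mean(0).round(1))
    for q in P-P[[0,2]].mean(0): print(np.degrees(np.arctan2(q[1],q[0]))%90)
u,v=proj(s,[[495,195,100]])[0].astype(int); u2,v2=proj(sc,[[495,195,100]])[0].astype(int)
A=[cv2.resize(p["img"][y-50:y+50,x-65:x+65],None,fx=3,fy=3,interpolation=cv2.INTER_CUBIC) for p,x,y in ((s,u,v),(sc,u2,v2))]
W=cv2.resize(w["img"],(400,300)); cv2.imwrite("pics/g.png",np.vstack([np.hstack(A)[:,:780],np.hstack([W,np.zeros((300,380,3),np.uint8)])]))
E
```

```text
[501.38115038 180.93487447 171.36156617] [0.15287293 0.17633138 0.01849533] 12.85 [ 0.09187301  0.3880258  -6.05419427]
[[-7.720e-01  6.356e-01 -1.000e-04]
 [ 6.356e-01  7.720e-01 -2.000e-04]
 [-1.000e-04 -2.000e-04 -1.000e+00]] tool y deg 50.53705772304313
[[466.7 157.6 157.6]
 [476.4 215.2 157.6]
 [534.7 204.3 157.6]] [np.float64(58.4), np.float64(59.3), np.float64(82.5)] c [500.7 180.9 157.6]
34.475020659417936
35.32012687181381
34.47502065941794
```

View pics/g.png

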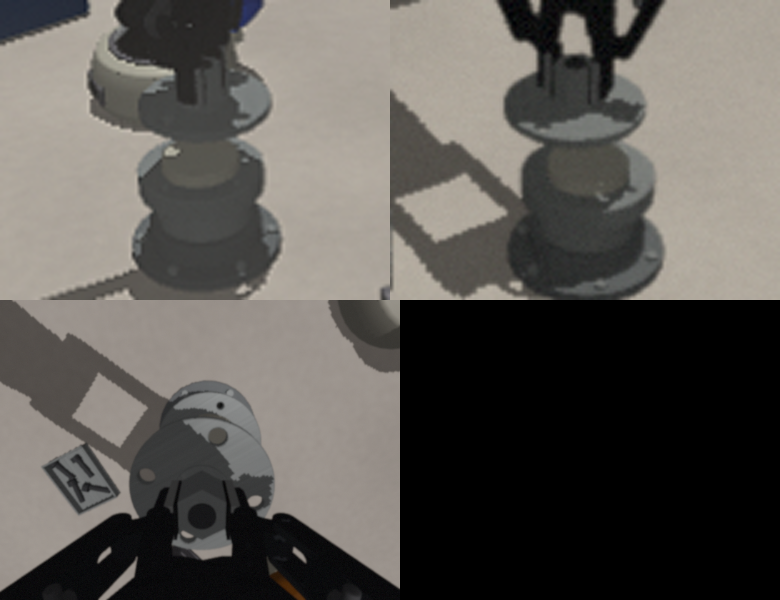

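The cover looks level over the vessel, offset about 15 mm from it. The lid shows as a thin disc on the rim in the scene crop. In the wrist view one thread shows at about (308,147) full-frame px. I'll correct x and y and go down most of the way.

Emit:
{"api": "step_arm", "payload": {"steps": [[0.012,0.006,0,0],[0.0107,0.006,0,0],[0,0,0.025,0],[0,0,0.02,0],[0,0,0.01,0],[0,0,0,0],[0,0,0,0],[0,0,0,0]]}}

```text
clock: 13.75
position: [496.0, 195.7, 138.8]
tcp_rot: [1.06, 2.956, 0.001]
force: [-0.2, 0.6, -5.8]
opening: 28.6
grip_force: 89.7
```

```bash
cat > st.py <<'E'
from h import *
ps=[];rs=[]
for _ in range(8):
    w=viewer.get_image("wrist"); o=arm.get_obs(); ps.append(o["position"]); rs.append(Ro.from_rotvec(o["tcp_rot"]))
R=Ro.concatenate(rs).mean().as_matrix(); m=np.mean(ps,0); print(m.round(2),o["clock"],o["force"].round(1),"tool y deg",np.degrees(np.arctan2(R[1,1],R[0,1])).round(2),"tilt",R[:,2].round(4))
E
python3 - <<'E'
from st import *
s=viewer.get_image("side"); sc=viewer.get_image("scene")
B=cv2.convertScaleAbs(cv2.resize(w["img"][150:350,180:390],None,fx=2.8,fy=2.8,interpolation=cv2.INTER_CUBIC),alpha=1.6)[:560]
u,v=proj(s,[[495,195,112]])[0].astype(int)
C=cv2.resize(s["img"][v-35:v+35,u-26:u+26],None,fx=4,fy=4,interpolation=cv2.INTER_CUBIC)
u2,v2=proj(sc,[[495,195,112]])[0].astype(int)
D=cv2.resize(sc["img"][v2-35:v2+35,u2-26:u2+26],None,fx=4,fy=4,interpolation=cv2.INTER_CUBIC)
print(u-26,v-35,u2-26,v2-35)
cv2.imwrite("pics/h.png",np.hstack([B,np.vstack([C,D])])); print(B.shape)
E
```

```text
[495.82 195.71 138.89] 14.15 [ 0.1 -0.3 -6.1] tool y deg 50.56 tilt [ 1.e-03  2.e-04 -1.e+00]
196 167 268 136
(560, 588, 3)
```

View pics/h.png

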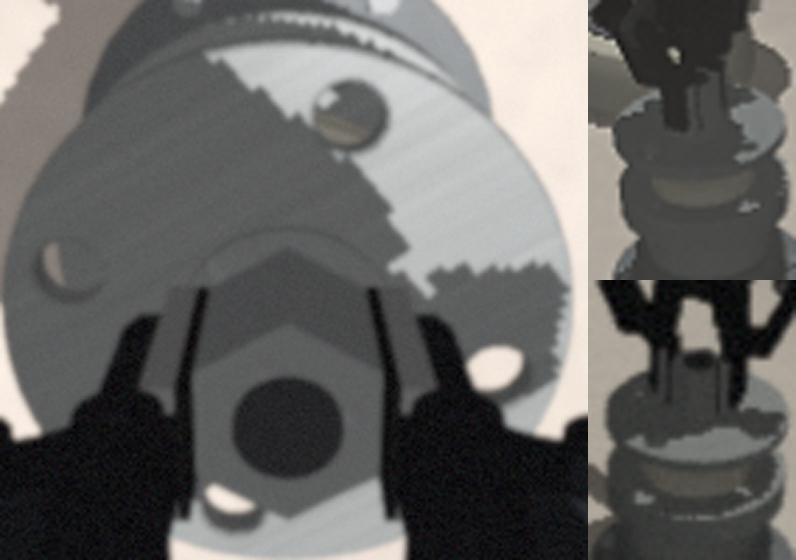

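The wrist crop shows cover holes at (350,116), (70,270) and (496,369), and the hex hub square in the fingers. The plate's left and right extremes are at x≈3 and 572, and its top edge is at about (315,40). In the side and scene crops there's a gap between cover and lid.

```bash
python3 - <<'E'
from st import *
from scipy.optimize import least_squares
f=lambda q:(np.array(q,float)+.5)/2.8-.5+[180,150]
hol=f([(350,116),(70,270),(496,369)]); L,Rt,T=f([(3,285),(572,290),(315,40)])
t=np.linspace(0,2*np.pi,721)
def mod(x):
    cx,cy,z,a=x; P=lambda r,tt:proj(w,np.c_[cx+r*np.cos(tt),cy+r*np.sin(tt),0*tt+z])
    h=P(42,np.radians(a)+np.pi/2*np.arange(4)); e=P(54,t); return h,e
def res(x):
    h,e=mod(x); r=[]
    for q in hol: r+=list(h[np.argmin(((h-q)**2).sum(1))]-q)
    return r+[e[:,0].min()-L[0],e[:,0].max()-Rt[0],e[:,1].min()-T[1]]
s=least_squares(res,[m[0],m[1],m[2]-14,35.6]); print("fit c,ztop,a",s.x.round(2),"res px",s.fun.round(1)); print("expected ztop",m[2]-13.8)
# thread/hole overlap: thread visible through hole?
E
```

```text
[495.4  195.67 138.38] 14.65 [-0.4  0.1 -5.8] tool y deg 50.57 tilt [-0. -0. -1.]
fit c,ztop,a [495.56 194.85 122.82  35.77] res px [-0.6 -0.5  0.4  0.   0.1  0.9  0.4 -0.2 -0.4]
expected ztop 124.57769005625569
```

```bash
python3 - <<'E'
from st import *
f=lambda q:(np.array(q,float)+.5)/2.8-.5+[180,150]
P=back(w,f([(85,110),(88,85),(95,60),(492,108),(488,80),(478,50)]),85)-[495.1,195.1,85]
print(P.round(1),np.hypot(P[:,0],P[:,1]).round(1))
E
```

```text
[495.41 195.68 138.36] 15.05 [ 0.1  0.6 -4.4] tool y deg 50.57 tilt [-0. -0. -1.]
[[-53.5 -14.3   0. ]
 [-57.1  -9.9   0. ]
 [-60.2  -4.9   0. ]
 [  3.7  55.9   0. ]
 [ -2.   58.9   0. ]
 [ -8.8  61.    0. ]] [55.3 58.  60.4 56.  58.9 61.7]
```

Emit:
{"api": "step_arm", "payload": {"steps": [[0,0,0.004,0],[0,0,0.004,0],[0,0,0.004,0],[0,0,0.004,0],[0,0,0,0],[0,0,0,0],[0,0,0,0],[0,0,0,0]]}}

```text
clock: 15.85
position: [495.6, 195.7, 129.0]
tcp_rot: [1.06, 2.957, 0.0]
force: [-0.2, 0.2, -5.8]
opening: 28.5
grip_force: 89.7
```

```bash
python3 - <<'E'
from st import *
print(o["torque"].round(3),o["opening"],o["grip_force"])
# same-image relative check: network points of cover and lid/vessel
T=[]
for n in ("side","scene"):
    s=viewer.get_image(n); u,v=proj(s,[[495,195,105]])[0].astype(int)
    I=cv2.resize(s["img"][v-35:v+35,u-45:u+45],None,fx=4.4,fy=6 if False else 4.4,interpolation=cv2.INTER_CUBIC); I=cv2.convertScaleAbs(I,alpha=1.8)
    t=np.linspace(0,6.3,80)
    for z,r,col in ((106,54,(0,255,0)),(96,33,(0,0,255)),(88,33,(255,0,255)),(85,54,(255,0,0))):
        q=((proj(s,np.c_[495.3+r*np.cos(t),195+r*np.sin(t),0*t+z])-[u-45,v-35]+.5)*4.4).astype(np.int32)
        for k in q[::2]: cv2.circle(I,tuple(map(int,k)),1,col,-1)
    T.append(I)
cv2.imwrite("pics/i.png",np.hstack(T))
E
```

```text
[495.48 195.7  128.88] 16.25 [ 0.4  0.1 -5.2] tool y deg 50.57 tilt [ 2.e-04  0.e+00 -1.e+00]
[0.014 0.007 0.005] 28.865811301880345 89.7166243661195
```

View pics/i.png

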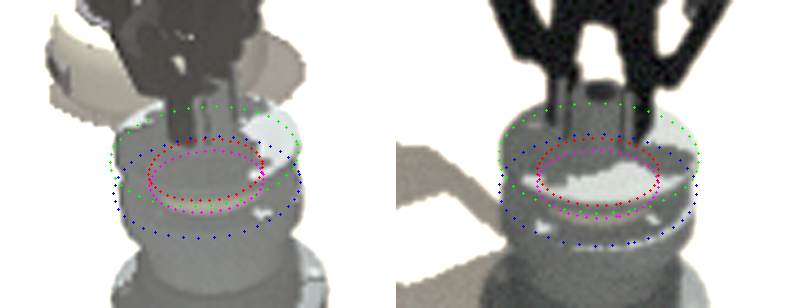

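The last picture shows the cover's rim directly above the flange in both views, sides matching within about a pixel. The lid's edge shows below the cover, with clear space between them. By the readings the cover's underside is about 106 mm up, roughly 10 mm above the lid, at rest and level, so I'll hand in.

```bash
python3 -c "
from workcell import arm
print(arm.close_job())"
```

```text
the job is handed in; nothing more can be done
None
```

The lid is pressed home against its stop, and the arm is holding the cover still and level about 10 mm above it, its four holes lined up with the threads to within about 1 mm by my measurements. The job is handed in at about 16 s; the tray, rack and bottle were not touched.

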